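Press a stone blank in the guarded bench press

TASK

Set the ribbed aluminium carriage with the stone on it on the feeding end of the bench press's bed, and push it in through the pair of sprung guard flaps until it is right home against the back stop and the flaps have swung shut behind it. Then pull the lever all the way down to press the stone, hold it there for a second, and ease it slowly back up to the top without letting it fly. Leave the carriage home under the ram, and leave everything else on the bench where it is.

Things in the scene. Friction and masses are not known exactly. Their poses are not given: they have to be found in the camera images.
- carriage_c (a point): The carriage: aluminium sled, base 120 x 60 x 16 mm (x, y, z), a rib 120 long, 24 wide, 24 mm high along the middle of its top (rib top 40 mm above its underside) and a stone blank 44 x 22 x 6 mm on the rib. 0.5 to 0.85 kg. The point is its centre, 23 mm above its underside; x along the rib, z up; both ends alike. Can be pinched by the rib, across y, from above.
- seat (a point): Point on the bed of the grey bolted-down press, straight under the ram, where the carriage's middle goes, rib along x. x points into the press (away from the feeding end), y left, z up. Bed 30 mm above the table, 130 mm wide, from x -265 mm. A back stop with its face at x +60 mm, 20 mm high, meets the carriage's leading end; its trailing end is then at x -60 mm.
- infeed (a point): Point on the bed in the middle of its open feeding end, 185 mm before the seat, same axes: set the carriage down here, clear of the gate. Rails 8 mm high and 8 mm wide, 76 mm apart, run along both sides of the middle from 60 mm before this point to the back stop; the carriage slides between them.
- gate (a point): Point on the bed in the middle of the guard gate, 115 mm before the seat, same axes. Two posts, 110 mm apart, 66 mm high above the bed, carry the two flaps; nothing crosses over the gate, so fingers can follow the carriage through from above. They must go about 55 mm past the gate to push it home: tilt them tips ahead by some 20 deg to keep the hand off the press head and ram.
- flap_left (a joint): Left guard flap of the gate: upright aluminium sheet 50 mm high, 50 mm long, hinged on the left post about an upright axis 52 mm left of the middle, lower edge 10 mm above the bed. 0 = shut (across the bed), grows as it is pushed inwards towards the ram, up to 1.6 rad. Lightly sprung shut (a newton or two); it swings shut behind the carriage once that is home and fingers are out.
- flap_right (a joint): Right guard flap, mirror image of the left one on the right post, same values: 0 = shut, grows as it is pushed inwards. The two meet in the middle with a 4 mm gap.
- head (a point): Middle of the press's head, a grey box 165 x 90 x 100 mm (x, y, z) above the bed, 200 mm above the bed and 62 mm beyond the seat; below its rear a column. The ram, 20 mm across, hangs from it over the seat; its rubber pad, 32 mm across, is 71 mm above the bed at rest. Same axes as the seat.
- lever (a joint): The press's lever, on its right (-y) side: 0 = top (home), 1.1 = bottom stop. Return spring, no catch: about 2 N at the handle to start, about 12 N at the bottom; let go from low down it flies back. It drives the ram down 27 mm per rad; the pad meets the stone in a home carriage at about 0.92 rad and presses on it from there.
- handle (a point): Middle of the lever's handle: a black round bar 20 mm across and about 85 mm long, lying along the press's y, 165 mm to the right of the seat; the lever's arm is 65 mm inward of this point. Moves on a 170 mm arc about point lever_pivot: 276 mm above the bed at the top, 98 mm at the bottom. Can be pinched from above, fingers closing along the press's x; it turns in the fingers.
- lever_pivot (a point): Point on the lever's axis (parallel to the press's y) beside the middle of the handle: 180 mm above the bed, 30 mm beyond the seat in x, 165 mm to the right. Same axes as the seat. From it the handle lies towards -x, (0.6 - joint value) rad above level.
- puck_c (a point): Bystander, leave where it is: a turned aluminium puck, 72 mm diameter, 36 mm high, with a 32 mm stub up to 50 mm. The point is about half-way up.
- vblock_c (a point): Bystander, leave where it is: an aluminium block with a slot, 110 x 60 x 46 mm. The point is about half-way up.
- bottle_c (a point): Bystander, leave where it is: a blue squeeze bottle, 52 mm diameter, 160 mm tall. The point is about half-way up.
- jar_c (a point): Bystander, leave where it is: a glass jar, 70 mm diameter, 85 mm tall. The point is about half-way up.
- cup_c (a point): Bystander, leave where it is: a black cup, 80 mm diameter, 90 mm tall. The point is about half-way up.
- can_c (a point): Bystander, leave where it is: a metal can with a pale label, 60 mm diameter, 110 mm tall. The point is about half-way up.
- wrench_c (a point): Bystander, leave where it is: a steel wrench lying flat, about 160 mm long. The point is about half-way up.
- brush_c (a point): Bystander, leave where it is: a brush lying flat, about 180 mm long. The point is about half-way up.
- pad (a joint): The ram's sprung rubber pad: 0 = hanging free, grows (m) as it is pressed up into the ram by the stone, about 0.005 at full stroke.
Not all that is in view belongs to the job. What is shaped like the part that bears carriage_c but orange or red is not meant.

How it is judged:
On the way, in this order (a step that is already met when the one before it is completed fails the run):
1. the carriage is home under the ram, the flaps shut behind it, the lever still up (x of carriage_c in the frame of seat between -0.007 and 0.007 m and y of carriage_c in the frame of seat between -0.012 and 0.012 m and angle between carriage_c's own z axis and vertical below 0.08 rad and z of carriage_c in the frame of seat below 0.03 m and value of joint each of flap_left, flap_right, lever below 0.1 rad), for 0.2 s.
2. the lever is held fully down, pressing the stone, the flaps shut (x of carriage_c in the frame of seat between -0.007 and 0.007 m and y of carriage_c in the frame of seat between -0.012 and 0.012 m and angle between carriage_c's own z axis and vertical below 0.08 rad and z of carriage_c in the frame of seat below 0.03 m and value of joint each of flap_left, flap_right below 0.1 rad and value of joint lever above 1 rad and value of joint pad above 0.001 m), for 0.5 s.
3. the lever is back at the top (value of joint lever below 0.06 rad), for 0.2 s.
At the end, for the whole second after the job is handed in: The carriage stands flat on the bed with its middle within 7 mm of the seat along the bed and 12 mm across, both flaps are shut (within 0.1 rad), the lever is at the top (within 0.06 rad), the pad is off the stone (x of carriage_c in the frame of seat between -0.007 and 0.007 m and y of carriage_c in the frame of seat between -0.012 and 0.012 m and angle between carriage_c's own z axis and vertical below 0.08 rad and z of carriage_c in the frame of seat below 0.03 m and value of joint each of flap_left, flap_right below 0.1 rad and value of joint lever below 0.06 rad and value of joint pad below 0.001 m); the robot touches nothing.
It fails at once if the lever flies back (faster than 1.5 rad/s) (velocity of joint lever below -1.5 rad/s).
It fails at once if a bystander is shifted by more than 30 mm (distance of any of puck_c, vblock_c, bottle_c, jar_c, cup_c, can_c, wrench_c, brush_c from where it was at the start of the episode above 0.03 m).
It also fails if it takes over 72 s, if anything falls off the work surface, if the arm or the gripper's body presses on something with over 40 N, if the wrist force passes 120 N, or if a joint passes its speed limit or range.

ROBOT

A 7-joint arm with a two-finger parallel gripper is mounted at the origin on the work surface. World frame = base frame: x ahead of the robot, y to its left, z up, the work surface at z = 0. Lengths are in m, angles in rad, forces in N, time in s.
With the tool pointing down it reaches from about 0.4 to 0.875 m from the base axis. Payload 19.3 kg.
Tool frame: the origin (TCP) lies at the very end of the fingers, on their centre line; the grasp point (between the pads) lies 19 mm behind it; z points along the fingers, y is the line along which they close (so a half turn about z gives the same grasp; the last joint's range is limited). The gripper opens to 85 mm and grips with 20 to 120 N. Pads are 22 mm wide; open, the fingers measure 114 mm over their backs; the gripper's body (76 mm by 85 mm) begins 54 mm behind the grasp point. The pads swing forward as they close: fully open they stand 13 mm farther back than shut.
Start: joints at [-1.26, 0.521, -0.036, 1.599, 0.021, 1.021, -0.113], TCP at [0.232, 0.58, 0.198] pointing down, gripper open.
Joint ranges: [-2.91, 2.91], [-0.3, 2.13], [-1.5, 1.42], [0.17, 2.43], [-1.26, 4.41], [0.16, 1.93], [-2.52, 2.52]. Speed limits (rad/s): [1.89, 1.89, 2.39, 2.39, 3.01, 3.01, 3.01].

INTERFACE

Orientations are given as [roll, pitch, yaw] about the fixed x, y, z axes, in that order (R = Rz(yaw) Ry(pitch) Rx(roll)).
In Python, from workcell import bot gives the robot as it stands.
- The arm moves only by the tool jog_arm, never from a script. Its argument "motion" is a list of rows, each a list of 5 numbers: the shift along the tool's x, y, z scaled (see below), then the turn about the tool's z scaled (see below), then the opening, from 0 (shut) to 1 (fully open). A call has 1 to 12 rows; each row shifts and turns the commanded pose from where the row before left it, along the tool's axes as they then stand; what a row does not reach is not made up. The controller multiplies each number of a shift by 30 mm and each number of a turn by 0.08 rad. A row lasts 1/10 s, in which the tool goes at most 50 mm and 8.59 degrees, less where a joint would pass 70% of its speed; a pose out of reach is approached as far as the arm can. A call with a number of a shift or a turn outside -1 to 1 is refused whole. A call with a gripper value outside its range is refused whole. The fingers move at their own pace and stop on an object; "newtons" is the grip in N (left out, the last holds). Time passes only in rows, so rows that do not move let the fingers close. It gives the time, the measured TCP pose, the force, the opening and the grip force at its end, in the units of the state.
- bot.observe(): the state, without advancing time (a new reading comes with each control period).
- bot.grab_frame(name): name is "scene" or "top" or "wrist"; returns a dict with "pixels" (420x560x3 uint8, red, green, blue), "fovy" (degrees; the focal length in pixels is half the picture's height over the tangent of half this angle, whatever the lens; pixels are square), "cx", "cy" (the principal point, pixels), "rvec" (rotation vector, rad) and "tvec" (3), from world to camera coordinates, as OpenCV has them; the wrist camera has in their place "mount" (4x4, takes a point from camera to tool coordinates, whose origin is the TCP and whose axes are the flange's). Camera axes: x right, y down, z forward; pixel columns grow to the right and rows downward; lengths in m; the calibration is good to about 2 mm. A picture is of the moment at which its call begins: read the wrist's pose just before it. There is no depth.
- bot.job_done(): hands the job in; it is judged then, once.
The state is a dict: "clock": time; "qpos": joint angles; "qd": joint speeds; "joint_efforts": joint torques, N m; "position": TCP position; "tool_rot": TCP orientation; "force": force on the tool from outside, world axes, zero at the start; "moment": the same for the moment, N m; "grip_width": finger opening in m; "finger_force": force on a finger pad.
Only numpy, scipy, OpenCV 4.12 (cv2) and the standard library are available. Lean on these libraries where they do the work, as an engineer would, in place of code of your own. Each camera call takes 0.05 s, during which the arm holds its last target. There are 200 camera calls.

## Working session

There is one attempt and no reset: what is moved stays moved. The work goes in short steps, Python scripts to look and compute and a tool call to move; the robot and the scene stay as the last step left them, time stands still between calls to the robot, and variables do not carry over. Pictures are saved under pics/ and viewed, at most 10 in all, crops included, and the job is handed in when it is done.

Besides the shell and the picture viewer there is one more tool, called in YAML: its name, and indented under it one key for each argument. jog_arm: Moves the arm, as the interface text tells. Shifts and turns lie within -1 to 1; 1 stands for 30 mm of shift or 0.08 rad of turn. Its arguments: {"type":"object","properties":{"motion":{"type":"array","items":{"type":"array","items":{"type":"number"}}},"newtons":{"type":"number"}},"required":["motion"]}

```bash
mkdir -p pics
cat > h.py <<'E'
import numpy as np, cv2
from scipy.spatial.transform import Rotation as R
from workcell import bot
def cam(n):
    s=bot.observe(); f=bot.grab_frame(n); p=f['pixels']; fl=p.shape[0]/2/np.tan(np.radians(f['fovy'])/2)
    if 'rvec' in f:
        Rc=cv2.Rodrigues(np.array(f['rvec'],float))[0].T; o=-Rc@np.array(f['tvec'],float).ravel()
    else:
        m=np.array(f['mount']); T=np.eye(4); T[:3,:3]=R.from_euler('xyz',s['tool_rot']).as_matrix(); T[:3,3]=s['position']; M=T@m; Rc=M[:3,:3]; o=M[:3,3]
    return dict(p=p,fl=fl,c=(f['cx'],f['cy']),R=Rc,o=o)
def ray(c,uv):
    d=np.array([(uv[0]-c['c'][0])/c['fl'],(uv[1]-c['c'][1])/c['fl'],1.]); return c['o'],c['R']@d
def onz(c,uv,z):
    o,d=ray(c,uv); return o+d*(z-o[2])/d[2]
def proj(c,P):
    q=c['R'].T@(np.array(P)-c['o']); return q[:2]/q[2]*c['fl']+np.array(c['c'])
def save(c,n): cv2.imwrite('pics/'+n,c['p'][:,:,::-1])
E
python3 - <<'E'
from h import *
s=bot.observe();print(s)
for n in('scene','top'):
    c=cam(n);save(c,n+'0.png');print(n,c['o'],c['fl'],c['c'],c['R'][:,2])
E
```

```text
{'clock': 0.0, 'qpos': array([-1.26019547,  0.52202812, -0.03634079,  1.59997393,  0.02122059,
        1.0210907 , -0.11280695]), 'qd': array([ 4.09829648e-04, -1.98262649e-03, -1.50622034e-03, -7.60994922e-05,
       -1.08844251e-03, -1.47899381e-03, -3.53024006e-04]), 'joint_efforts': array([ 3.33796470e-04, -9.27108908e+01,  1.97965264e+00, -3.69944394e+01,
        1.77357491e-02,  8.08576267e-03, -7.17046561e-06]), 'position': array([0.23219105, 0.5798846 , 0.19742902]), 'tool_rot': array([-3.14048181e+00,  8.92700922e-05,  2.76079668e+00]), 'force': array([ 0.58631007, -0.29971717,  0.20198089]), 'moment': array([ 0.0181559 ,  0.01205552, -0.04367918]), 'finger_force': 0.0, 'grip_width': 0.08571607040028142}
scene [ 1.33451528 -0.87383335  1.16120003] 484.78318788087114 (278.7016375148879, 209.71500535820542) [-0.5157269   0.60596622 -0.6056655 ]
top [0.28554908 0.06120117 1.62564735] 450.65808951848953 (281.3516968377981, 218.37355055822462) [ 0.16191808  0.01512003 -0.98668836]
```

View pics/scene0.png

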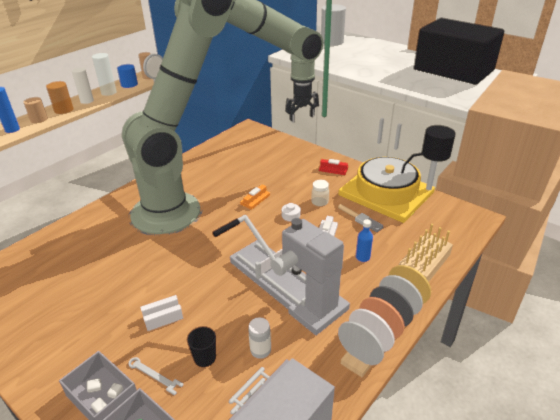

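View pics/top0.png

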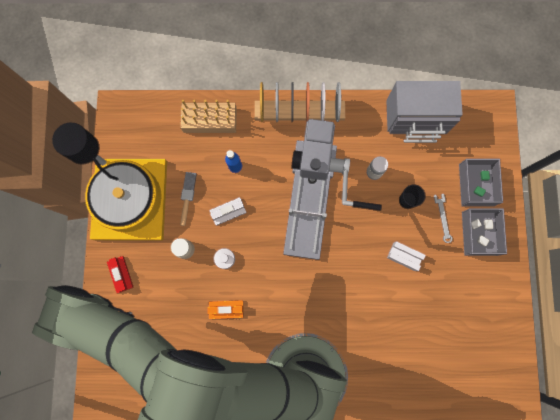

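The scene shows the press at the middle (top view ~(310,190)), bed's feeding end near (305,250), and the lever handle at (367,206). The orange and red decoys are at (226,310) and (119,274). The silver blocks at (228,211) and (407,257) still need telling apart, so I'll zoom in.

Run:
```python
from h import *
c=cam('top');p=c['p'][:,:,::-1]
a=cv2.resize(p[190:235,200:260],(400,300),interpolation=cv2.INTER_CUBIC)
b=cv2.resize(p[235:280,380:440],(400,300),interpolation=cv2.INTER_CUBIC)
d=cv2.resize(p[120:270,270:390],(400,500),interpolation=cv2.INTER_CUBIC)
im=np.zeros((600,800,3),np.uint8);im[:300,:400]=a;im[300:,:400]=b;im[:500,400:]=d
cv2.imwrite('pics/crop.png',im)
for n,uv in dict(A=(228,211),B=(407,257),feedL=(286,253),feedR=(321,257)).items(): print(n,onz(c,uv,.04 if n in'AB' else .03))
```

```text
A [0.57199209 0.27675382 0.04      ]
B [ 0.40988436 -0.35531942  0.04      ]
feedL [0.42311399 0.06854102 0.03      ]
feedR [ 0.40944894 -0.05519822  0.03      ]
```

View pics/crop.png

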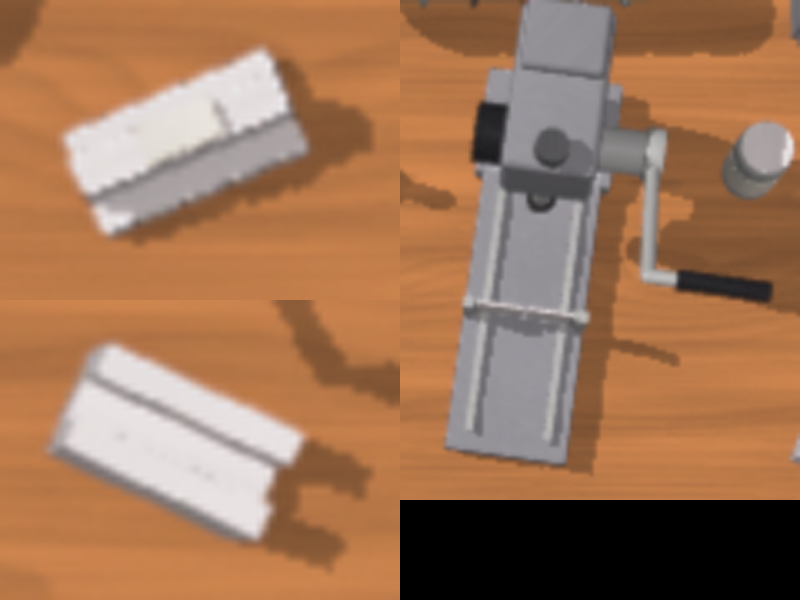

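A, at top view (228,211), carries the pale stone, so it is the carriage. B at (407,257) has the slot and is the V-block. The crop also shows the press bed, rails, gate posts and lever clearly.

Run:
```python
from h import *
c=cam('top')
f=lambda u,v:(270+(u-400)*.3,120+v*.3)
W=lambda u,v,z:onz(c,f(u,v),z)[:2]
a,b=W(447,449,.03),W(567,463,.03); print('end',a,b,np.linalg.norm(a-b))
l0,l1,r0,r1=W(473,432,.038),W(497,205,.038),W(550,440,.038),W(575,205,.038)
pl,pr=W(470,303,.096),W(582,317,.096)
print('rails',l0,l1,r0,r1,'posts',pl,pr,np.linalg.norm(pl-pr))
yaws=[np.degrees(np.arctan2(*d[::-1])) for d in (l1-l0,r1-r0,np.array([(a-b)[1],-(a-b)[0]]),np.array([(pl-pr)[1],-(pl-pr)[0]]))]
print(yaws)
print('handle ends',W(678,281,.306),W(770,291,.306))
g=lambda u,v,z:onz(c,(200+u*.15,190+v*.15),z)[:2]
s=[g(135,130,.046),g(215,100,.046),g(225,133,.046),g(150,165,.046)]
print('stone',np.mean(s,0))
# rib+base top far edge / near edges
p=c['p'][190:235,200:260].astype(int);m=((p.max(2)-p.min(2)<45)&(p.mean(2)>110)).astype(np.uint8)
m=cv2.morphologyEx(m,cv2.MORPH_OPEN,np.ones((3,3)));k=max(cv2.findContours(m,0,2)[0],key=cv2.contourArea)
rc=cv2.minAreaRect(k);bx=cv2.boxPoints(rc)+[200,190];bw=np.array([onz(c,q,.025)[:2] for q in bx]);print(rc,bw,bw.mean(0))
e=bw[1]-bw[0],bw[2]-bw[1]
for q in e: print(np.linalg.norm(q),np.degrees(np.arctan2(q[1],q[0])))
```

```text
end [0.41706301 0.07524819] [ 0.40272983 -0.05196233] 0.12801545268339748
rails [0.43451358 0.04772521] [0.6814181  0.02202428] [ 0.42634887 -0.03365867] [ 0.68154816 -0.06250747] posts [0.56277636 0.05150179] [ 0.5483897  -0.06405923] 0.11645310062988369
[np.float64(-5.942662773407195), np.float64(-6.449575697119013), np.float64(-6.428570101513233), np.float64(-7.096472154777274)]
handle ends [ 0.54514455 -0.13279956] [ 0.5362565  -0.21440286]
stone [0.57526808 0.27894004]
((27.42899513244629, 21.029586791992188), (16.692310333251953, 33.846160888671875), 67.38013458251953) [[0.57881092 0.34925515]
 [0.62716854 0.23697147]
 [0.57037372 0.21260616]
 [0.52250902 0.3243271 ]] [0.57471555 0.28078997]
0.12225418284125403 -66.69973381422788
0.06180064179443311 -156.78038375800398
```

```bash
cat >> h.py <<'E'
def go(x,y,z,yaw_deg):
    "print total units: turn first, then shift in the turned tool frame"
    s=bot.observe(); yaw=s['tool_rot'][2]; t=np.radians(yaw_deg)
    d=(t-yaw+np.pi)%(2*np.pi)-np.pi
    Rt=R.from_euler('xyz',[np.pi,0,t]).as_matrix()
    D=np.array([x,y,z])-s['position']
    print('t',round(s['clock'],2),'pos',s['position'].round(4),'rot',s['tool_rot'].round(3),'turn',round(-d/.08,2),'shift',(Rt.T@D/.03).round(2),'grip',round(s['grip_width'],4),'F',s['force'].round(1),'q7',s['qpos'][6].round(2))
E
python3 -c "
from h import *
go(.575,.280,.20,113.3)"
```

```text
t 0.2 pos [0.2322 0.58   0.1976] rot [-3.141  0.     2.761] turn 9.79 shift [-13.7    6.54  -0.08] grip 0.0846 F [1.  0.5 0.3] q7 -0.11
```

jog_arm:
  motion:
    - [0, 0, 0, 0.98, 1]
    - [0, 0, 0, 0.98, 1]
    - [0, 0, 0, 0.98, 1]
    - [0, 0, 0, 0.98, 1]
    - [0, 0, 0, 0.98, 1]
    - [0, 0, 0, 0.98, 1]
    - [0, 0, 0, 0.98, 1]
    - [0, 0, 0, 0.98, 1]
    - [0, 0, 0, 0.98, 1]
    - [0, 0, 0, 0.98, 1]

```text
clock: 1.2
position: [0.2323, 0.5801, 0.1978]
tool_rot: [-3.141, 0.0, 1.974]
force: [-0.2, 0.6, -0.8]
grip_width: 0.0851
finger_force: 0.0
```

jog_arm:
  motion:
    - [-1, 0.48, 0, 0, 1]
    - [-1, 0.48, 0, 0, 1]
    - [-1, 0.48, 0, 0, 1]
    - [-1, 0.48, 0, 0, 1]
    - [-1, 0.48, 0, 0, 1]
    - [-1, 0.48, 0, 0, 1]
    - [-1, 0.48, 0, 0, 1]
    - [-1, 0.48, 0, 0, 1]
    - [-1, 0.48, 0, 0, 1]
    - [-1, 0.48, 0, 0, 1]
    - [-1, 0.48, 0, 0, 1]
    - [-1, 0.48, 0, 0, 1]

```text
clock: 2.4
position: [0.5341, 0.3167, 0.1979]
tool_rot: [-3.141, -0.0, 1.977]
force: [-0.4, -0.2, -0.5]
grip_width: 0.0855
finger_force: 0.0
```

jog_arm:
  motion:
    - [-0.9, 0.4, 0, 0, 1]
    - [-0.8, 0.4, 0, 0, 1]
    - [0, 0, 0, 0, 1]
    - [0, 0, 0, 0, 1]
    - [0, 0, 0, 0, 1]

```text
clock: 2.9
position: [0.5747, 0.2812, 0.1978]
tool_rot: [-3.141, -0.0, 1.978]
force: [-0.7, -1.1, 0.4]
grip_width: 0.0853
finger_force: 0.0
```

Run:
```python
from h import *
go(.575,.280,.20,113.3)
c=cam('wrist');p=c['p']
q=proj(c,[.575,.28,.04]);print(q,c['o'])
cv2.imwrite('pics/w1.png',p[:,:,::-1])
```

```text
t 2.9 pos [0.5747 0.2812 0.1978] rot [-3.141 -0.     1.978] turn 0.0 shift [-0.04 -0.01 -0.07] grip 0.0853 F [-0.7 -1.1  0.4] q7 -0.03
[275.24479573 187.55797121] [0.54834165 0.3427605  0.37291319]
```

View pics/w1.png

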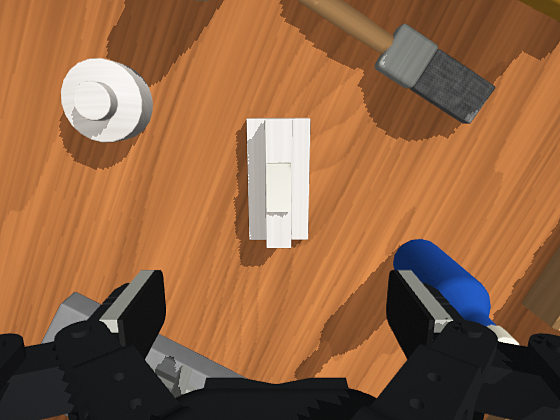

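The wrist view shows the carriage centred with its stone at (278,188) and the rib vertical in the picture. The blue bottle is at the right, with its base near (415,250), so I'll check clearance.

Run:
```python
from h import *
c=cam('wrist');T=np.array([.5747,.2812])
t=np.radians(113.3);X=np.array([np.cos(t),np.sin(t)]);Y=np.array([np.sin(t),-np.cos(t)])
for n,uv,z in(('bot base',(420,255),0),('bot',(400,250),0),('bottop',(500,337),.155),('stone',(278.5,188),.046),('rib a',(279,248),.04),('rib b',(279,120),.04),('puck',(95,100),.05)):
    P=onz(c,uv,z)[:2];print(n,P,(P-T)@X,(P-T)@Y)
c=cam('top');P=onz(c,(231,154),.16)[:2];print(P,(P-T)@X,(P-T)@Y)
```

```text
bot base [0.75006643 0.26655149] -0.08281927279144106 0.1552705163351945
bot [0.72762828 0.26307912] -0.07713314528307108 0.13328878942553923
bottop [0.74421948 0.267983  ] -0.07919177247925184 0.150466632916231
stone [0.57736012 0.28197827] -0.0003373953826125215 0.002751015648337917
rib a [0.60158141 0.22762074] -0.059842495055663546 0.003496098774313155
rib b [0.55427588 0.33622555] 0.05861668799033419 0.00300664740126692
puck [0.40727707 0.2904828 ] 0.07474913814679959 -0.15009721156380856
[0.74614692 0.25504991] -0.09183251457323521 0.1471212563086559
```

jog_arm:
  motion:
    - [0, 0.1, 0.8, 0, 1]
    - [0, 0, 1, 0, 1]
    - [0, 0, 1, 0, 1]
    - [0, 0, 1, 0, 1]
    - [0, 0, 1, 0, 1]
    - [0, 0, 0.7, 0, 1]
    - [0, 0, 0.36, 0, 1]
    - [0, 0, 0, 0, 0]
    - [0, 0, 0, 0, 0]
    - [0, 0, 0, 0, 0]
    - [0, 0, 0, 0, 0]
    - [0, 0, 0, 0, 0]
  newtons: 60

```text
clock: 4.25
position: [0.5785, 0.2817, 0.0229]
tool_rot: [3.141, -0.0, 1.977]
force: [-0.4, 0.3, 0.8]
grip_width: 0.0119
finger_force: 0.0
```

jog_arm:
  motion:
    - [0, 0, 0, 0, 0]
    - [0, 0, 0, 0, 0]
    - [0, 0, 0, 0, 0]
    - [0, 0, -0.3, 0, 0]
    - [0, 0, -0.7, 0, 0]
    - [0, 0, -0.7, 0, 0]
    - [0, 0, -0.7, 0, 0]
    - [0, 0, -0.7, 0, 0]
    - [0, 0, -0.4, 0, 0]
    - [0, 0, 0, 0, 0]
    - [0, 0, 0, 0, 0]

```text
clock: 5.35
position: [0.5779, 0.2814, 0.1268]
tool_rot: [-3.141, 0.0, 1.977]
force: [0.8, -0.7, -0.5]
grip_width: -0.0001
finger_force: 0.0
```

Run:
```python
from h import *
# target infeed-ish: seat -185
s=np.array([.672,-.018]);u=np.array([np.cos(np.radians(-6.4)),np.sin(np.radians(-6.4))])
P=s-.185*u;print(P)
go(*P,.128,173.6)
```

```text
[0.48815293 0.00262175]
t 5.35 pos [0.5779 0.2814 0.1268] rot [-3.141  0.     1.977] turn -13.16 shift [ 1.94 -9.57 -0.04] grip -0.0001 F [ 0.8 -0.7 -0.5] q7 -0.01
```

Run:
```python
from h import *
c=cam('wrist');save(c,'w2.png');t=cam('scene');a=t['p'][190:270,280:400,::-1];b=cv2.resize(a,(560,373),interpolation=cv2.INTER_CUBIC)
im=np.zeros((600,800,3),np.uint8);im[:300,:400]=cv2.resize(c['p'][:,:,::-1],(400,300));im[300:567,:400]=cv2.resize(b,(400,267))
tp=cam('top')['p'][170:270,180:280,::-1];im[:400,400:]=cv2.resize(tp,(400,400),interpolation=cv2.INTER_CUBIC);cv2.imwrite('pics/chk.png',im)
```

```text
(no output)
```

View pics/chk.png

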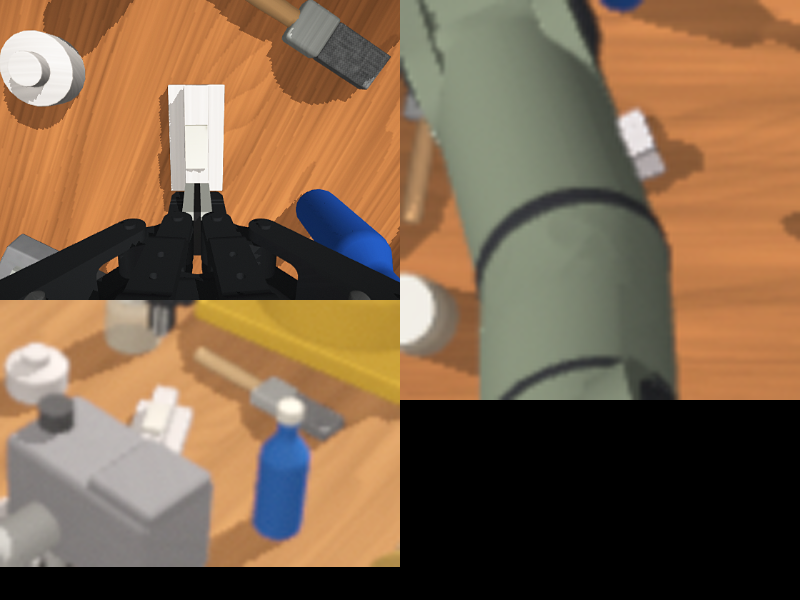

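Run:
```python
from h import *
s=bot.observe();T=s['position'];c=cam('scene');print('tcp->scene',proj(c,T),'carr->',proj(c,[.578,.282,.043]))
w=cam('wrist');print('tcp->wrist',proj(w,T),w['o']-T, w['R'])
for uv in((278,172),(278,240),(276,266)): print(onz(w,uv,.046))
t=cam('top');print(proj(t,T),proj(t,[.578,.282,.043]))
# carriage blob in scene
p=c['p'].astype(int);m=((p.max(2)-p.min(2)<40)&(p.min(2)>175)).astype(np.uint8);m[:200]=0;m[250:]=0
n,l,st,ce=cv2.connectedComponentsWithStats(m);print([(st[i],ce[i].round(1)) for i in range(1,n) if st[i][4]>40])
```

```text
tcp->scene [327.30344809 206.88331209] carr-> [326.49128223 225.05227092]
tcp->wrist [275.06973229 248.2628503 ] [-0.02607479  0.06173416  0.17513333] [[ 0.918327    0.38188968  0.10409515]
 [ 0.39582058 -0.88515731 -0.24458659]
 [-0.00126451  0.26581347 -0.96402365]]
[0.56928098 0.30542464 0.046     ]
[0.58905714 0.25975777 0.046     ]
[0.59580616 0.24044298 0.046     ]
[223.37127942 204.82258533] [226.46714316 209.19430492]
[(array([   0,  200,   55,   37, 1126], dtype=int32), array([ 20.3, 212.9])), (array([ 56, 200,  38,  12, 267], dtype=int32), array([ 72.1, 204.7])), (array([548, 200,  12,  26, 211], dtype=int32), array([554.9, 213.9])), (array([282, 203,  18,  13, 181], dtype=int32), array([290.9, 209.4])), (array([239, 215,  31,  35, 126], dtype=int32), array([254.2, 230.4])), (array([291, 216,  50,  34, 883], dtype=int32), array([318.9, 234.1])), (array([363, 219,   8,   7,  41], dtype=int32), array([366.5, 221.7])), (array([243, 241,  19,   9,  61], dtype=int32), array([252.2, 246.2]))]
```

Run:
```python
from h import *
s=bot.observe();T=s['position']
w=cam('wrist');c=cam('scene')
for k in(0,.01,.02,.03,.04): print(k,proj(w,T+[0,0,k]),proj(c,T+[0,0,k]))
im=np.zeros((420,800,3),np.uint8);im[:400,:400]=cv2.resize(w['p'][200:300,226:326,::-1],(400,400));im[:400,400:]=cv2.resize(c['p'][180:230,300:350,::-1],(400,400),interpolation=cv2.INTER_CUBIC);cv2.imwrite('pics/tip.png',im)
```

```text
0 [275.2217138  248.43241563] [327.37883004 206.81201722]
0.01 [275.18364334 255.99359466] [327.50225757 204.54743927]
0.02 [275.14118485 264.42628144] [327.62656214 202.2667698 ]
0.03 [275.09353328 273.89036662] [327.75175315 199.96983669]
0.04 [275.03967383 284.58740083] [327.87784009 197.65646536]
```

View pics/tip.png

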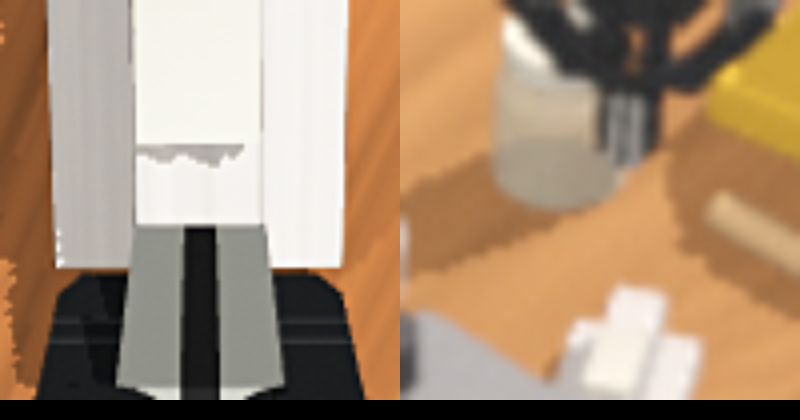

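Run:
```python
from h import *
s=bot.observe();T=s['position'];M=R.from_euler('xyz',s['tool_rot']).as_matrix()
w=cam('wrist')
for b in(0,.011):
  for k in(0,.01,.015,.02,.025,.03,.035): print(b,k,proj(w,T+M@[b,0,-k]).round(1),proj(w,T+M@[b,.011,-k]).round(1))
```

```text
0 0 [275.2 248.4] [297.2 248.5]
0 0.01 [275.2 256. ] [298.3 256. ]
0 0.015 [275.2 260.1] [299.  260.1]
0 0.02 [275.2 264.4] [299.7 264.4]
0 0.025 [275.2 269. ] [300.4 269. ]
0 0.03 [275.2 273.9] [301.1 273.9]
0 0.035 [275.1 279.1] [301.9 279.1]
0.011 0 [275.2 227.5] [297.5 227.5]
0.011 0.01 [275.2 234. ] [298.7 234.1]
0.011 0.015 [275.2 237.6] [299.4 237.6]
0.011 0.02 [275.2 241.3] [300.1 241.4]
0.011 0.025 [275.2 245.3] [300.9 245.3]
0.011 0.03 [275.2 249.5] [301.6 249.6]
0.011 0.035 [275.2 254. ] [302.5 254.1]
```

The scene view puts the fingertips at about (328,200), against a predicted (327,207) for the TCP. The wrist view agrees: the real tips sit about 30 mm above the reported TCP, which is why the grasp closed above the rib. I'll go down again in stages.

jog_arm:
  motion:
    - [0, 0, 0, 0, 1]
    - [0, 0, 0, 0, 1]
    - [0, 0, 0, 0, 1]
    - [0, 0, 0, 0, 1]
    - [0, 0, 0, 0, 1]
    - [0, 0, 0.8, 0, 1]
    - [0, 0, 1, 0, 1]
    - [0, 0, 1, 0, 1]
    - [0, 0, 0.9, 0, 1]
    - [0, 0, 0.59, 0, 1]
    - [0, 0, 0, 0, 1]

```text
clock: 6.9
position: [0.577, 0.2809, -0.0036]
tool_rot: [-3.138, 0.0, 1.977]
force: [-0.5, -0.4, -0.3]
grip_width: 0.0858
finger_force: 0.0
```

jog_arm:
  motion:
    - [0, 0, 0, 0, 0]
    - [0, 0, 0, 0, 0]
    - [0, 0, 0, 0, 0]
    - [0, 0, 0, 0, 0]
    - [0, 0, 0, 0, 0]
    - [0, 0, 0, 0, 0]
    - [0, 0, 0, 0, 0]
  newtons: 60

```text
clock: 7.6
position: [0.5784, 0.2817, -0.0005]
tool_rot: [3.141, -0.0, 1.977]
force: [-3.3, -1.0, 10.4]
grip_width: 0.0221
finger_force: 59.0
```

jog_arm:
  motion:
    - [0, 0, -0.1, 0, 0]
    - [0, 0, -0.4, 0, 0]
    - [0, 0, -0.7, 0, 0]
    - [0, 0, -0.9, 0, 0]
    - [0, 0, -0.9, 0, 0]
    - [0, 0, -0.7, 0, 0]
    - [0, 0, -0.4, 0, 0]
    - [0, 0, -0.1, 0, 0]
    - [0, 0, 0, 0, 0]
    - [0, 0, 0, 0, 0]

```text
clock: 8.6
position: [0.5775, 0.2813, 0.1233]
tool_rot: [-3.14, 0.0, 1.977]
force: [0.8, 0.4, -8.9]
grip_width: 0.0215
finger_force: 59.9
```

Run:
```python
from h import *
go(.488,.0026,.125,173.6)
c=cam('wrist');t=cam('scene')
im=np.zeros((420,800,3),np.uint8);im[:300,:400]=cv2.resize(c['p'][:,:,::-1],(400,300));im[:400,400:]=cv2.resize(t['p'][170:250,290:370,::-1],(400,400),interpolation=cv2.INTER_CUBIC);cv2.imwrite('pics/lift.png',im)
s=bot.observe();print(s['finger_force'],proj(t,s['position']))
```

```text
t 8.6 pos [0.5775 0.2813 0.1233] rot [-3.14   0.     1.977] turn -13.16 shift [ 1.93 -9.56 -0.06] grip 0.0215 F [ 0.8  0.4 -8.9] q7 -0.01
59.864543080329895 [327.25580536 207.51255683]
```

View pics/lift.png

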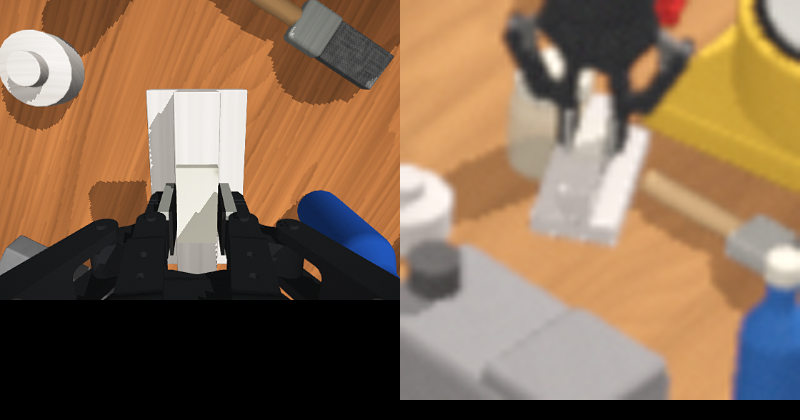

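jog_arm:
  motion:
    - [0, 0, 0, -0.7, 0]
    - [0, 0, 0, -1, 0]
    - [0, 0, 0, -1, 0]
    - [0, 0, 0, -1, 0]
    - [0, 0, 0, -1, 0]
    - [0, 0, 0, -1, 0]
    - [0, 0, 0, -1, 0]
    - [0, 0, 0, -1, 0]
    - [0, 0, 0, -1, 0]
    - [0, 0, 0, -1, 0]
    - [0, 0, 0, -1, 0]
    - [0, 0, 0, -1, 0]

```text
clock: 9.9
position: [0.5779, 0.2813, 0.1237]
tool_rot: [-3.141, -0.001, 2.916]
force: [-0.7, 0.1, -8.0]
grip_width: 0.0219
finger_force: 59.8
```

jog_arm:
  motion:
    - [0, 0, 0, -0.9, 0]
    - [0, 0, 0, -0.56, 0]
    - [0.19, -0.5, 0, 0, 0]
    - [0.19, -1, 0, 0, 0]
    - [0.19, -1, 0, 0, 0]
    - [0.19, -1, 0, 0, 0]
    - [0.19, -1, 0, 0, 0]
    - [0.19, -1, 0, 0, 0]
    - [0.19, -1, 0, 0, 0]
    - [0.19, -1, 0, 0, 0]
    - [0.19, -1, 0, 0, 0]
    - [0.19, -0.6, 0, 0, 0]

```text
clock: 11.1
position: [0.4901, 0.0141, 0.1241]
tool_rot: [-3.141, -0.001, 3.027]
force: [0.3, 0.2, -8.0]
grip_width: 0.0215
finger_force: 60.1
```

jog_arm:
  motion:
    - [0, -0.4, 0, 0, 0]
    - [0, 0, 0, 0, 0]
    - [0, 0, 0, 0, 0]
    - [0, 0, 0, 0, 0]

```text
clock: 11.5
position: [0.49, 0.0057, 0.1244]
tool_rot: [3.141, 0.0, 3.031]
force: [-0.2, 0.7, -8.2]
grip_width: 0.0217
finger_force: 60.1
```

Run:
```python
from h import *
go(.488,.0026,.06,173.6)
c=cam('wrist');save(c,'w3.png')
```

```text
t 11.5 pos [0.49   0.0057 0.1244] rot [3.141 0.    3.031] turn 0.01 shift [ 0.06 -0.11  2.15] grip 0.0217 F [-0.2  0.7 -8.2] q7 1.28
```

View pics/w3.png

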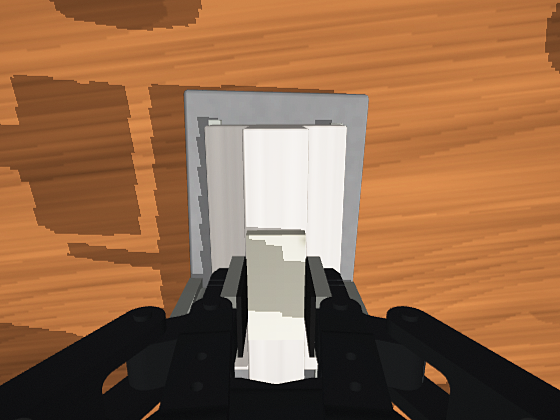

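The view shows the carriage over the bed. The feeding-end corners are at (186,91) and (368,96), and the rail ends at about (208,121) and (324,122).

Run:
```python
from h import *
c=cam('wrist');a=onz(c,(368,96),.03)[:2];b=onz(c,(186,91),.03)[:2]
print(a,b,np.linalg.norm(a-b),(a+b)/2)
d=a-b;n=d/np.linalg.norm(d);u=np.array([n[1],-n[0]]);print(a-b,np.degrees(np.arctan2(u[1],u[0])))
sd=[onz(c,q,.03)[:2] for q in((190,275),(354,230))];print(sd,[np.degrees(np.arctan2(*(p-q)[::-1])) for p,q in((sd[0],b),(sd[1],a))])
r=onz(c,(208,121),.038)[:2],onz(c,(324,122),.038)[:2];print('rails',r,(r[0]+r[1])/2)
# carriage rib end
e=onz(c,(244,127),.123+.04),onz(c,(308,128),.163);print('rib end',e, 'base',onz(c,(204,125),.139),onz(c,(347,125),.139))
for yy in (-6.4,):
    u=np.array([np.cos(np.radians(yy)),np.sin(np.radians(yy))]); print('seat est',(a+b)/2+.265*u)
```

```text
[0.42124251 0.07751118] [ 0.40421582 -0.0470115 ] 0.12568136725567455 [0.41272916 0.01524984]
[0.01702669 0.12452268] -7.78609087731791
[array([ 0.54068499, -0.06775798]), array([0.5176027 , 0.06264094])] [np.float64(-8.644103588656156), np.float64(-8.772644146249583)]
rails (array([ 0.42565973, -0.03368605]), array([0.43499434, 0.04496509])) [0.43032703 0.00563952]
rib end (array([0.42798971, 0.0010225 , 0.163     ]), array([0.43084572, 0.02374949, 0.163     ])) base [ 0.42616679 -0.01764444  0.139     ] [0.43274667 0.04206377 0.139     ]
seat est [ 0.67607766 -0.01428942]
```

jog_arm:
  motion:
    - [0.06, -0.12, 0, 0, 0]
    - [0, 0, 0.7, 0, 0]
    - [0, 0, 0.9, 0, 0]
    - [0, 0, 0.8, 0, 0]
    - [0, 0, 0.4, 0, 0]
    - [0, 0, 0, 0, 0]
    - [0, 0, 0, 0, 0]

```text
clock: 12.3
position: [0.4878, 0.0013, 0.0411]
tool_rot: [3.142, 0.0, 3.03]
force: [0.4, 0.1, -8.0]
grip_width: 0.0217
finger_force: 60.1
```

jog_arm:
  motion:
    - [0, 0, 0.1, 0, 0]
    - [0, 0, 0.1, 0, 0]
    - [0, 0, 0.1, 0, 0]
    - [0, 0, 0, 0, 0]
    - [0, 0, 0, 0, 0]

```text
clock: 12.8
position: [0.4875, 0.0013, 0.0315]
tool_rot: [-3.142, -0.0, 3.03]
force: [0.2, -0.4, -8.2]
grip_width: 0.0218
finger_force: 60.1
```

Still hanging and already below rail height, so it is between the rails.

jog_arm:
  motion:
    - [0, 0, 0.05, 0, 0]
    - [0, 0, 0.05, 0, 0]
    - [0, 0, 0, 0, 0]
    - [0, 0, 0, 0, 0]

```text
clock: 13.2
position: [0.4877, 0.0013, 0.0294]
tool_rot: [3.142, 0.001, 3.029]
force: [-6.4, 0.4, 19.9]
grip_width: 0.0217
finger_force: 63.3
```

jog_arm:
  motion:
    - [0, 0, -0.03, 0, 0]
    - [-0.15, 0, 0, 0, 0]
    - [-0.2, 0, 0, 0, 0]
    - [-0.2, 0, 0, 0, 0]
    - [-0.2, 0, 0, 0, 0]

```text
clock: 13.7
position: [0.5077, -0.0012, 0.0294]
tool_rot: [-3.141, -0.005, 3.03]
force: [-21.6, 2.5, 23.4]
grip_width: 0.0216
finger_force: 63.6
```

jog_arm:
  motion:
    - [-0.2, 0, 0, 0, 0]
    - [-0.2, 0, 0, 0, 0]
    - [-0.2, 0, 0, 0, 0]
    - [-0.2, 0, 0, 0, 0]
    - [-0.1, 0, 0, 0, 0]
    - [0, 0, 0, 0, 0]
    - [0, 0, 0, 0, 0]

```text
clock: 14.4
position: [0.5358, -0.0042, 0.0295]
tool_rot: [-3.141, -0.002, 3.03]
force: [-10.3, 0.9, 10.0]
grip_width: 0.0217
finger_force: 62.2
```

jog_arm:
  motion:
    - [0, 0, 0, 0, 0.5]
    - [0, 0, 0, 0, 0.5]
    - [0, 0, 0, 0, 0.5]
    - [0, 0, 0, 0, 0.5]
    - [0, 0, 0, 0, 0.5]
    - [0, 0, -0.4, 0, 0.5]
    - [0, 0, -0.8, 0, 0.5]
    - [0, 0, -1, 0, 0.5]
    - [0, 0, -1, 0, 0.5]
    - [0, 0, -0.6, 0, 0.5]
    - [0, 0, 0, 0, 0.5]
    - [0, 0, 0, 0, 0.5]

```text
clock: 15.6
position: [0.5368, -0.0043, 0.1441]
tool_rot: [3.141, 0.001, 3.03]
force: [-0.1, -0.0, -1.0]
grip_width: 0.0426
finger_force: 0.0
```

Run:
```python
from h import *
go(.445,.006,.143,83.6)
c=cam('wrist');t=cam('scene');tp=cam('top')
im=np.zeros((600,800,3),np.uint8);im[:300,:400]=cv2.resize(c['p'][:,:,::-1],(400,300));im[:600,400:]=cv2.resize(t['p'][200:320,220:300,::-1],(400,600),interpolation=cv2.INTER_CUBIC)
im[300:,:400]=cv2.resize(tp['p'][165:265,260:393,::-1],(400,300),interpolation=cv2.INTER_CUBIC);cv2.imwrite('pics/rel.png',im)
```

```text
t 15.6 pos [ 0.5368 -0.0043  0.1441] rot [3.141e+00 1.000e-03 3.030e+00] turn 19.63 shift [-0.   -3.08  0.04] grip 0.0426 F [-0.1 -0.  -1. ] q7 1.32
```

View pics/rel.png

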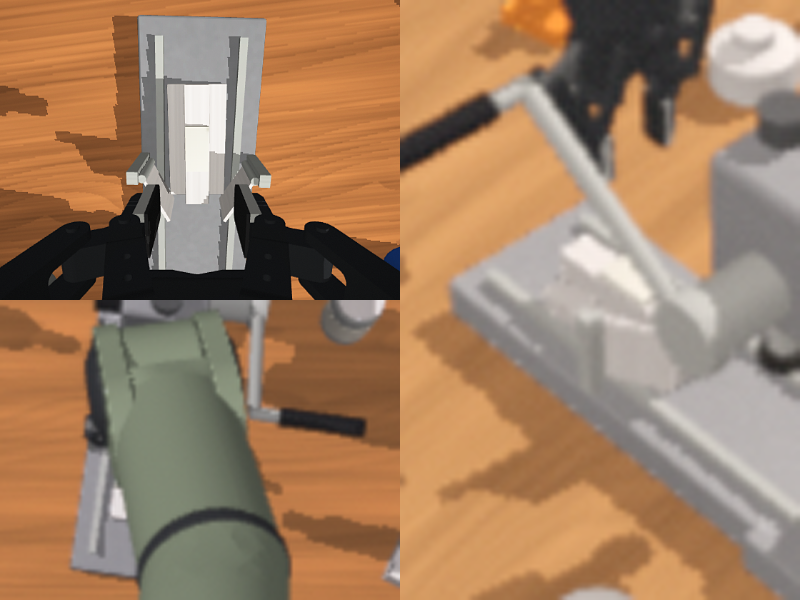

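The carriage sits between the rails, with both flaps open along its sides. In the wrist view the carriage's trailing end is at about (167–225, 84) and the rail ends are at row 37.

Run:
```python
from h import *
c=cam('wrist');W=lambda u,v,z:onz(c,(u*1.4,v*1.4),z)[:2]
print('end',(W(138.5,15.5,.03)+W(266,17.5,.03))/2,W(138.5,15.5,.03)-W(266,17.5,.03))
print('rails',W(155,36.5,.038),W(239.5,37,.038),'mid',(W(155,36.5,.038)+W(239.5,37,.038))/2)
print('car trailing',W(167,84,.046),W(226,83,.046))
print('rib trailing',W(184,84,.07),W(211,83,.07))
```

```text
end [0.4116465  0.01501761] [-0.01569026 -0.12471659]
rails [ 0.42581567 -0.03307336] [0.43539375 0.04886146] mid [0.43060471 0.00789405]
car trailing [ 0.47157082 -0.02685376] [0.47708846 0.03136892]
rib trailing [ 0.47311152 -0.00893506] [0.4749417  0.01540962]
```

jog_arm:
  motion:
    - [0.7, 0, 0, 0, 0.5]
    - [1, 0, 0, 0, 0.5]
    - [1, 0, 0, 0, 0.5]
    - [0.8, 0, 0, 0, 0.5]
    - [0.2, 0, 0, 0.5, 0.5]
    - [0, 0, 0, 1, 0.5]
    - [0, 0, 0, 1, 0.5]
    - [0, 0, 0, 1, 0.5]
    - [0, 0, 0, 1, 0.5]
    - [0, 0, 0, 1, 0.5]
    - [0, 0, 0, 1, 0.5]
    - [0, 0, 0, 1, 0.5]

```text
clock: 17.0
position: [0.4261, 0.0082, 0.143]
tool_rot: [-3.141, -0.001, 2.426]
force: [-0.3, -0.8, -1.2]
grip_width: 0.0424
finger_force: 0.0
```

jog_arm:
  motion:
    - [0, 0, 0, 1, 0.5]
    - [0, 0, 0, 1, 0.5]
    - [0, 0, 0, 1, 0.5]
    - [0, 0, 0, 1, 0.5]
    - [0, 0, 0, 1, 0.5]
    - [0, 0, 0, 1, 0.5]
    - [0, 0, 0, 1, 0.5]
    - [0, 0, 0, 1, 0.5]
    - [0, 0, 0, 1, 0.5]
    - [0, 0, 0, 1, 0.5]
    - [0, 0, 0, 1, 0.5]
    - [0, 0, 0, 1, 0.5]

```text
clock: 18.2
position: [0.4261, 0.0081, 0.143]
tool_rot: [-3.141, 0.0, 1.466]
force: [0.4, 0.7, 0.1]
grip_width: 0.0428
finger_force: 0.0
```

jog_arm:
  motion:
    - [0, 0, 0, 0.13, 0.5]
    - [0, 0, 0, 0, 0.5]
    - [0, 0, 0, 0, 0.5]

```text
clock: 18.5
position: [0.4263, 0.0082, 0.1433]
tool_rot: [-3.141, 0.0, 1.461]
force: [0.6, -0.1, -0.2]
grip_width: 0.0428
finger_force: 0.0
```

```bash
python3 -c "
from h import *
go(.423,.0082,.021,83.6)"
```

```text
t 18.5 pos [0.4263 0.0082 0.1433] rot [-3.141  0.     1.461] turn 0.03 shift [-0.01 -0.11  4.08] grip 0.0428 F [ 0.6 -0.1 -0.2] q7 -0.14
```

jog_arm:
  motion:
    - [0, -0.1, 0.8, 0, 0.5]
    - [0, 0, 1, 0, 0.5]
    - [0, 0, 1, 0, 0.5]
    - [0, 0, 0.8, 0, 0.5]
    - [0, 0, 0.48, 0, 0.5]
    - [0, 0, 0, 0, 0.5]
    - [0, 0, 0, 0, 0.5]
  newtons: 120

```text
clock: 19.2
position: [0.4234, 0.0084, 0.0213]
tool_rot: [-3.141, 0.0, 1.46]
force: [0.0, 0.5, -0.3]
grip_width: 0.043
finger_force: 0.0
```

jog_arm:
  motion:
    - [0, 0.2, 0, 0, 0.5]
    - [0, 0.2, 0, 0, 0.5]
    - [0, 0.2, 0, 0, 0.5]
    - [0, 0.25, 0, 0, 0.5]
    - [0, 0.25, 0, 0, 0.5]
    - [0, 0.25, 0, 0, 0.5]
    - [0, 0.25, 0, 0, 0.5]

```text
clock: 19.9
position: [0.4703, 0.0032, 0.0211]
tool_rot: [-3.139, 0.0, 1.459]
force: [-9.4, 1.2, 7.5]
grip_width: 0.0428
finger_force: 4.6
```

jog_arm:
  motion:
    - [0, 0.25, 0, 0, 0.5]
    - [0, 0.25, 0, 0, 0.5]
    - [0, 0.25, 0, 0, 0.5]
    - [0, 0.25, 0, 0, 0.5]
    - [0, 0.25, 0, 0, 0.5]
    - [0, 0.25, 0, 0, 0.5]

```text
clock: 20.5
position: [0.5151, -0.0018, 0.0211]
tool_rot: [-3.139, 0.0, 1.459]
force: [-9.2, 1.5, 6.0]
grip_width: 0.0424
finger_force: 4.6
```

jog_arm:
  motion:
    - [0, 0.25, 0, 0, 0.5]
    - [0, 0.25, 0, 0, 0.5]
    - [0, 0.25, 0, 0, 0.5]
    - [0, 0.25, 0, 0, 0.5]
    - [0, 0.2, 0, 0, 0.5]
    - [0, 0.15, 0, 0, 0.5]

```text
clock: 21.1
position: [0.5555, -0.0064, 0.0212]
tool_rot: [-3.14, 0.0, 1.459]
force: [-9.7, 1.1, 5.6]
grip_width: 0.043
finger_force: 4.7
```

jog_arm:
  motion:
    - [0, 0.15, 0, 0, 0.5]
    - [0, 0.12, 0, 0, 0.5]
    - [0, 0.12, 0, 0, 0.5]
    - [0, 0.1, 0, 0, 0.5]

```text
clock: 21.5
position: [0.5699, -0.008, 0.0212]
tool_rot: [-3.139, 0.0, 1.459]
force: [-7.7, -0.1, 6.3]
grip_width: 0.0428
finger_force: 3.8
```

jog_arm:
  motion:
    - [0, 0.1, 0, 0, 0.5]
    - [0, 0.07, 0, 0, 0.5]
    - [0, 0.03, 0, 0, 0.5]

```text
clock: 21.8
position: [0.5762, -0.0087, 0.0212]
tool_rot: [-3.14, 0.0, 1.459]
force: [-6.7, 0.9, 5.1]
grip_width: 0.0428
finger_force: 3.6
```

Near the expected stop, so small steps until the force rises.

jog_arm:
  motion:
    - [0, 0.05, 0, 0, 0.5]
    - [0, 0.05, 0, 0, 0.5]
    - [0, 0.05, 0, 0, 0.5]

```text
clock: 22.1
position: [0.5792, -0.009, 0.021]
tool_rot: [-3.137, 0.0, 1.459]
force: [-20.0, 1.9, 16.6]
grip_width: 0.0429
finger_force: 10.7
```

jog_arm:
  motion:
    - [0, 0.04, 0, 0, 0.5]
    - [0, 0.04, 0, 0, 0.5]

```text
clock: 22.3
position: [0.5794, -0.009, 0.021]
tool_rot: [-3.133, 0.0, 1.46]
force: [-34.4, 4.0, 27.8]
grip_width: 0.0424
finger_force: 18.0
```

jog_arm:
  motion:
    - [0, -0.15, 0, 0, 0.5]
    - [0, -0.12, 0, 0, 0.5]
    - [0, 0, -0.5, 0, 0.5]
    - [0, 0, -1, 0, 0.5]
    - [0, 0, -1, 0, 0.5]
    - [0, 0, -0.5, 0, 0.5]
    - [0, 0, 0, 0, 0.5]

```text
clock: 23.0
position: [0.5773, -0.0086, 0.1144]
tool_rot: [3.137, -0.001, 1.459]
force: [0.4, 0.8, 0.4]
grip_width: 0.0424
finger_force: 0.0
```

Run:
```python
from h import *
go(.50,.0,.14,83.6)
c=cam('wrist');t=cam('scene')
im=np.zeros((600,800,3),np.uint8);im[:300,:400]=cv2.resize(c['p'][:,:,::-1],(400,300));im[:600,400:]=cv2.resize(t['p'][210:330,230:310,::-1],(400,600),interpolation=cv2.INTER_CUBIC)
im[300:,:400]=cv2.resize(cam('top')['p'][145:245,270:403,::-1],(400,300),interpolation=cv2.INTER_CUBIC);cv2.imwrite('pics/home.png',im)
```

```text
t 23.0 pos [ 0.5773 -0.0086  0.1144] rot [ 3.137e+00 -1.000e-03  1.459e+00] turn -0.0 shift [-0.   -2.59 -0.85] grip 0.0424 F [0.4 0.8 0.4] q7 -0.04
```

View pics/home.png

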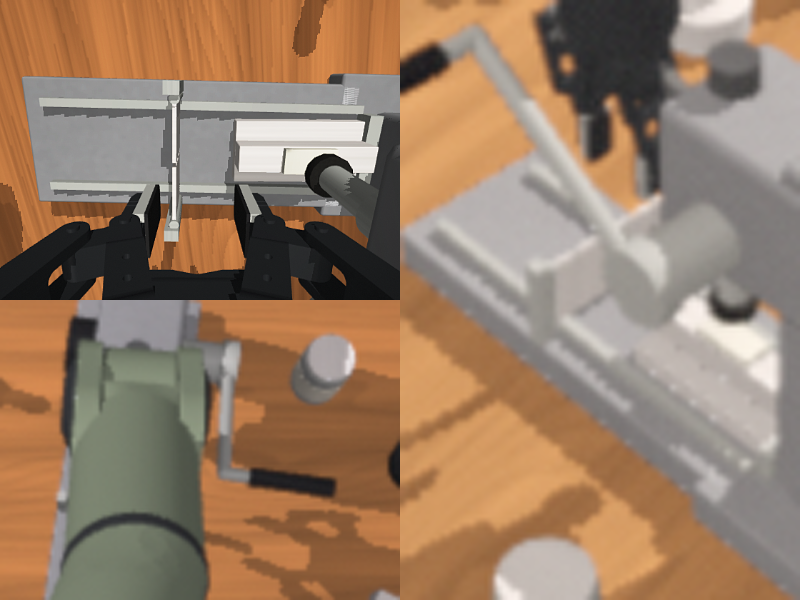

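The picture shows both flaps shut across the bed, the carriage home under the ram against the back stop, and the lever still up. Now I'll retreat and go to the handle.

jog_arm:
  motion:
    - [0, -0.8, 0, 0, 0.7]
    - [0, -1, -0.5, 0, 0.7]
    - [0, -1, -0.8, 0, 0.7]
    - [0, -1, -1, 0, 0.7]
    - [0, 0, -1, 0, 0.7]
    - [0, 0, -1, 0, 0.7]
    - [0, 0, -1, 0, 0.7]
    - [0, 0, -1, 0, 0.7]
    - [0, 0, -1, 0, 0.7]
    - [-0.5, 0, -0.8, 0, 0.7]
    - [-1, 0, 0, 0, 0.7]
    - [-1, 0, 0, 0, 0.7]

```text
clock: 24.35
position: [0.4537, -0.0711, 0.354]
tool_rot: [3.142, 0.0, 1.46]
force: [0.2, 0.5, -0.3]
grip_width: 0.0599
finger_force: 0.0
```

jog_arm:
  motion:
    - [-1, 0, 0, 0, 0.7]
    - [-1, 0, 0, 0, 0.7]
    - [-0.7, 0, 0, 0, 0.7]
    - [-0.4, 0, 0, 0, 0.7]
    - [0, 0, 0, 0, 0.7]
    - [0, 0, 0, 0, 0.7]

```text
clock: 24.95
position: [0.4436, -0.1619, 0.3537]
tool_rot: [-3.141, -0.0, 1.46]
force: [-1.0, 0.4, 0.0]
grip_width: 0.0598
finger_force: 0.0
```

Run:
```python
from h import *
go(.546,-.170,.36,83.6)
s=bot.observe();T=s['position']
for n in('top','wrist','scene'):
    c=cam(n);print(n,'pred',proj(c,[.546,-.17,.306]).round(1),'ends',proj(c,[.5413,-.2122,.306]).round(1),proj(c,[.5507,-.128,.306]).round(1))
    p=c['p'].astype(int);m=(p.max(2)<60).astype(np.uint8)
    k,l,st,ce=cv2.connectedComponentsWithStats(m)
    for i in range(1,k):
        if st[i][4]>60: print(st[i],ce[i].round(1))
    cv2.imwrite(''+n+'_h.png',p[:,:,::-1])
```

```text
t 24.95 pos [ 0.4436 -0.1619  0.3537] rot [-3.141 -0.     1.46 ] turn 0.01 shift [ 0.11  3.42 -0.21] grip 0.0598 F [-1.   0.4  0. ] q7 0.18
top pred [365.9 204. ] ends [380.2 205.6] [351.7 202.5]
[  53  123   99  103 1761] [ 85.6 152.8]
[292 151  10  18 128] [296.3 159.4]
[522 151  38  25 277] [541.5 163.1]
[405 185  19   9 112] [414.  189.1]
[353 186  26  42 317] [368.1 205.8]
[346 313  59  24 384] [377.  320.7]
[284 352  40  16 162] [303.8 357.1]
[318 376  60  20 185] [347.9 383.8]
[285 381  17  39 225] [292.6 401.9]
[276 385   7  35  67] [278.4 402.5]
[541 393  19  16 146] [550.  400.5]
wrist pred [440.  216.7] ends [432.3 279.2] [448.5 148.2]
[466   0  33  29 405] [477.  16.]
[504   0  56  38 447] [527.   9.]
[ 14  53  23  99 268] [ 30.2 101.6]
[    0   152   560   268 51455] [297.4 352. ]
scene pred [227.3 227.5] ends [215.3 234.4] [238.9 220.7]
[ 415   19   89   65 4276] [457.9  49.8]
[157  63  16  39 367] [164.7  82.4]
[121  78  33   8  94] [138.5  82.9]
[406 126  48  37 920] [437.2 143.2]
[176 130  34  53 845] [194.1 153.2]
[123 134  28  33 613] [136.1 150. ]
[204 167  11  25 129] [209.4 178.4]
[213 220  26  16 115] [225.4 227.7]
[188 327  28  40 848] [202.5 345.9][ WARN:0@1.141] global loadsave.cpp:1063 imwrite_ Unsupported depth image for selected encoder is fallbacked to CV_8U.
```

Run:
```python
from h import *
t=cam('top');c=cam('scene')
A=[];b=[]
for o,d in(ray(t,(367.2,205.8)),ray(c,(225.7,227.8))):
    d=d/np.linalg.norm(d);M=np.eye(3)-np.outer(d,d);A.append(M);b.append(M@o)
P=np.linalg.lstsq(np.vstack(A),np.hstack(b),rcond=None)[0];print(P)
go(P[0],P[1],.354,83.6)
```

```text
[ 0.54157054 -0.17325671  0.30448693]
t 25.2 pos [ 0.4436 -0.1621  0.354 ] rot [-3.142 -0.     1.46 ] turn 0.02 shift [-0.01  3.29 -0.  ] grip 0.0598 F [ 1.1 -0.2  0.5] q7 0.19
```

jog_arm:
  motion:
    - [0, 0.6, 0, 0, 0.7]
    - [0, 1, 0, 0, 0.7]
    - [0, 1, 0, 0, 0.7]
    - [0, 0.7, 0, 0, 0.7]
    - [0, 0, 0.3, 0, 0.7]
    - [0, 0, 0.6, 0, 0.7]
    - [0, 0, 0.7, 0, 0.7]
    - [0, 0, 0.7, 0, 0.7]
    - [0, 0, 0.4, 0, 0.7]
    - [0, 0, 0, 0, 0.7]

```text
clock: 26.2
position: [0.541, -0.1733, 0.2718]
tool_rot: [-3.139, -0.0, 1.459]
force: [0.7, 0.4, -0.1]
grip_width: 0.0599
finger_force: 0.0
```

jog_arm:
  motion:
    - [0, 0, 0, 0, 0]
    - [0, 0, 0, 0, 0]
    - [0, 0, 0, 0, 0]
    - [0, 0, 0, 0, 0]
    - [0, 0, 0, 0, 0]
    - [0, 0, 0, 0, 0]
  newtons: 40

```text
clock: 26.8
position: [0.5411, -0.1738, 0.2737]
tool_rot: [-3.141, -0.0, 1.459]
force: [-8.9, 1.5, 8.7]
grip_width: 0.017
finger_force: 39.0
```

jog_arm:
  motion:
    - [0, -0.15, 0.24, 0, 0]
    - [0, -0.15, 0.24, 0, 0]
    - [0, -0.12, 0.255, 0, 0]
    - [0, -0.12, 0.255, 0, 0]
    - [0, -0.1, 0.265, 0, 0]
    - [0, -0.1, 0.265, 0, 0]
    - [0, -0.07, 0.275, 0, 0]
    - [0, -0.07, 0.275, 0, 0]

```text
clock: 27.6
position: [0.5159, -0.1708, 0.2117]
tool_rot: [3.14, -0.001, 1.459]
force: [-3.2, 5.3, 9.8]
grip_width: 0.0174
finger_force: 61.7
```

jog_arm:
  motion:
    - [0, -0.04, 0.28, 0, 0]
    - [0, -0.04, 0.28, 0, 0]
    - [0, -0.01, 0.28, 0, 0]
    - [0, -0.01, 0.28, 0, 0]
    - [0, 0.01, 0.28, 0, 0]
    - [0, 0.01, 0.28, 0, 0]
    - [0, 0.04, 0.28, 0, 0]
    - [0, 0.04, 0.28, 0, 0]

```text
clock: 28.4
position: [0.514, -0.1701, 0.1435]
tool_rot: [-3.138, -0.001, 1.459]
force: [-13.6, -3.7, 6.8]
grip_width: 0.0174
finger_force: 70.0
```

jog_arm:
  motion:
    - [0, 0.07, 0.275, 0, 0]
    - [0, 0.07, 0.275, 0, 0]
    - [0, 0.1, 0.265, 0, 0]
    - [0, 0.1, 0.265, 0, 0]
    - [0, 0.12, 0.25, 0, 0]
    - [0, 0.1, 0.2, 0, 0]
    - [0, 0, 0, 0, 0]
    - [0, 0, 0, 0, 0]

```text
clock: 29.2
position: [0.5275, -0.1719, 0.0964]
tool_rot: [-3.132, -0.002, 1.458]
force: [-24.4, 5.4, -0.2]
grip_width: 0.0172
finger_force: 73.7
```

Run:
```python
from h import *
go(.53,-.1733,.094,83.6);s=bot.observe();th=np.arcsin(.5646-(.2737-s['position'][2])/.170);print('q est',.6-th)
```

```text
t 29.2 pos [ 0.5275 -0.1719  0.0964] rot [-3.132e+00 -2.000e-03  1.458e+00] turn -0.01 shift [-0.04  0.09  0.08] grip 0.0172 F [-24.4   5.4  -0.2] q7 0.35
q est 1.0987378251883717
```

jog_arm:
  motion:
    - [0, -0.06, 0.05, 0, 0]
    - [0, 0, 0.03, 0, 0]
    - [0, 0, 0, 0, 0]
    - [0, 0, 0, 0, 0]
    - [0, 0, 0, 0, 0]
    - [0, 0, 0, 0, 0]

```text
clock: 29.8
position: [0.5281, -0.1721, 0.0952]
tool_rot: [-3.137, -0.001, 1.458]
force: [-17.0, -10.2, 4.0]
grip_width: 0.0172
finger_force: 74.8
```

Run:
```python
from h import *
go(.53,-.1733,.094,83.6)
# scene-based check: handle pixels predicted vs joint value
seat=np.array([.673,-.0185]);a=np.radians(-6.4);u=np.array([np.cos(a),np.sin(a)]);v=np.array([-u[1],u[0]])
c=cam('scene')
for q in(.9,1.0,1.1):
    th=.6-q;xy=seat+u*(.03-.17*np.cos(th))-v*.165
    for e in(-.035,.035): print(q,e,proj(c,[*(xy-v*e),.21+.17*np.sin(th)]).round(1))
cv2.imwrite('s_low.png',c['p'][:,:,::-1])
p=c['p'].astype(int);m=(p.max(2)<60).astype(np.uint8)
k,l,st,ce=cv2.connectedComponentsWithStats(m)
for i in range(1,k):
    if st[i][4]>40 and 150<st[i][0]<300: print(st[i],ce[i].round(1))
```

```text
t 29.8 pos [ 0.5281 -0.1721  0.0952] rot [-3.137e+00 -1.000e-03  1.458e+00] turn -0.01 shift [-0.03  0.07  0.04] grip 0.0172 F [-17.  -10.2   4. ] q7 0.36
0.9 -0.035 [235.3 256.2]
0.9 0.035 [217.1 267.6]
1.0 -0.035 [236.9 260.9]
1.0 0.035 [218.8 272.4]
1.1 -0.035 [238.8 265.8]
1.1 0.035 [220.9 277.4]
[157   8  17  43 542] [165.2  28.8]
[173  87  21  11  65] [180.3  91.2]
[193 170  11  33 155] [197.7 186.5]
[210 228  30  49 737] [224.6 248.2]
[188 327  28  40 850] [202.5 345.9]
```

jog_arm:
  motion:
    - [0, 0, 0.1, 0, 0]
    - [0, 0.02, 0.1, 0, 0]
    - [0, 0, 0, 0, 0]

```text
clock: 30.15
position: [0.5306, -0.1725, 0.0897]
tool_rot: [-3.141, -0.001, 1.459]
force: [-7.3, -4.5, 9.3]
grip_width: 0.0176
finger_force: 75.5
```

jog_arm:
  motion:
    - [0, 0.03, 0.1, 0, 0]
    - [0, 0.03, 0.1, 0, 0]
    - [0, 0, 0, 0, 0]

```text
clock: 30.45
position: [0.533, -0.1727, 0.0849]
tool_rot: [3.141, -0.001, 1.459]
force: [-9.3, 15.2, 32.0]
grip_width: 0.0175
finger_force: 78.2
```

jog_arm:
  motion:
    - [0, 0.02, 0.04, 0, 0]
    - [0, 0, 0, 0, 0]
    - [0, 0, 0, 0, 0]

```text
clock: 30.75
position: [0.5333, -0.1728, 0.0843]
tool_rot: [3.141, -0.001, 1.458]
force: [-19.2, -5.9, 40.7]
grip_width: 0.0174
finger_force: 80.4
```

Run:
```python
from h import *
c=cam('scene');p=c['p'].astype(int);m=(p.max(2)<60).astype(np.uint8)
k,l,st,ce=cv2.connectedComponentsWithStats(m)
for i in range(1,k):
    if st[i][4]>40 and 200<st[i][0]<300: print(st[i],ce[i].round(1))
print(bot.observe()['position'],bot.observe()['force'])
```

```text
[212 231  30  50 720] [225.8 251.8]
[ 0.53323579 -0.17277587  0.08430617] [-12.24134551  19.5680773   41.78576985]
```

The handle's lower edge is now at row 280, matching 1.1 rad, and the force rises without further motion, so it is on the bottom stop. Holding for a second.

jog_arm:
  motion:
    - [0, 0, -0.03, 0, 0]
    - [0, 0, 0, 0, 0]
    - [0, 0, 0, 0, 0]
    - [0, 0, 0, 0, 0]
    - [0, 0, 0, 0, 0]
    - [0, 0, 0, 0, 0]
    - [0, 0, 0, 0, 0]
    - [0, 0, 0, 0, 0]
    - [0, 0, 0, 0, 0]
    - [0, 0, 0, 0, 0]
    - [0, 0, 0, 0, 0]

```text
clock: 31.9
position: [0.533, -0.1727, 0.0848]
tool_rot: [-3.141, -0.001, 1.458]
force: [-12.0, 19.1, 33.3]
grip_width: 0.017
finger_force: 78.3
```

jog_arm:
  motion:
    - [0, -0.08, -0.17, 0, 0]
    - [0, -0.08, -0.17, 0, 0]
    - [0, -0.08, -0.17, 0, 0]
    - [0, -0.065, -0.18, 0, 0]
    - [0, -0.065, -0.18, 0, 0]
    - [0, -0.065, -0.18, 0, 0]
    - [0, -0.05, -0.18, 0, 0]
    - [0, -0.05, -0.18, 0, 0]
    - [0, -0.05, -0.18, 0, 0]
    - [0, -0.03, -0.19, 0, 0]
    - [0, -0.03, -0.19, 0, 0]
    - [0, -0.03, -0.19, 0, 0]

```text
clock: 33.1
position: [0.5133, -0.1701, 0.1487]
tool_rot: [-3.141, -0.001, 1.459]
force: [-0.5, 17.3, 5.6]
grip_width: 0.0174
finger_force: 68.2
```

jog_arm:
  motion:
    - [0, -0.01, -0.19, 0, 0]
    - [0, -0.01, -0.19, 0, 0]
    - [0, -0.01, -0.19, 0, 0]
    - [0, 0.01, -0.19, 0, 0]
    - [0, 0.01, -0.19, 0, 0]
    - [0, 0.01, -0.19, 0, 0]
    - [0, 0.03, -0.19, 0, 0]
    - [0, 0.03, -0.19, 0, 0]
    - [0, 0.03, -0.19, 0, 0]

```text
clock: 34.0
position: [0.5137, -0.1701, 0.1993]
tool_rot: [-3.137, -0.002, 1.459]
force: [-13.3, 17.3, 6.4]
grip_width: 0.0172
finger_force: 63.3
```

jog_arm:
  motion:
    - [0, 0.04, -0.18, 0, 0]
    - [0, 0.04, -0.18, 0, 0]
    - [0, 0.04, -0.18, 0, 0]
    - [0, 0.06, -0.18, 0, 0]
    - [0, 0.06, -0.18, 0, 0]
    - [0, 0.06, -0.18, 0, 0]
    - [0, 0.08, -0.17, 0, 0]
    - [0, 0.08, -0.17, 0, 0]
    - [0, 0.08, -0.17, 0, 0]

```text
clock: 34.9
position: [0.527, -0.1721, 0.2467]
tool_rot: [-3.131, -0.002, 1.458]
force: [-38.8, 1.7, 17.0]
grip_width: 0.0175
finger_force: 54.9
```

jog_arm:
  motion:
    - [0, 0.1, -0.16, 0, 0]
    - [0, 0.1, -0.16, 0, 0]
    - [0, 0.1, -0.16, 0, 0]
    - [0, 0, 0, 0, 0]
    - [0, 0, 0, 0, 0]

```text
clock: 35.4
position: [0.5343, -0.1729, 0.2613]
tool_rot: [-3.128, -0.003, 1.457]
force: [-52.0, 12.6, 31.5]
grip_width: 0.0173
finger_force: 51.3
```

Run:
```python
from h import *
c=cam('scene');p=c['p'].astype(int);m=(p.max(2)<60).astype(np.uint8)
k,l,st,ce=cv2.connectedComponentsWithStats(m)
for i in range(1,k):
    if st[i][4]>40 and 190<st[i][0]<300: print(st[i],ce[i].round(1))
go(.5411,-.1738,.2737,83.6)
```

```text
[203 178  35  60 964] [221.3 203.3]
t 35.45 pos [ 0.5343 -0.1729  0.2613] rot [-3.128e+00 -3.000e-03  1.457e+00] turn -0.02 shift [-0.    0.23 -0.41] grip 0.0173 F [-51.   12.5  31.7] q7 0.27
```

jog_arm:
  motion:
    - [0, -0.08, -0.07, 0, 0]
    - [0, -0.06, -0.06, 0, 0]
    - [0, 0, 0, 0, 0]
    - [0, 0, 0, 0, 0]

```text
clock: 35.85
position: [0.5363, -0.1732, 0.2656]
tool_rot: [-3.141, -0.0, 1.459]
force: [-8.8, 2.7, 7.8]
grip_width: 0.0175
finger_force: 44.8
```

jog_arm:
  motion:
    - [0, 0.03, -0.05, 0, 0]
    - [0, 0.03, -0.05, 0, 0]
    - [0, 0.03, -0.05, 0, 0]
    - [0, 0, 0, 0, 0]
    - [0, 0, 0, 0, 0]

```text
clock: 36.35
position: [0.5389, -0.1736, 0.2702]
tool_rot: [-3.14, -0.0, 1.459]
force: [-8.9, 2.6, 8.9]
grip_width: 0.0172
finger_force: 41.8
```

Run:
```python
from h import *
c=cam('scene');p=c['p'].astype(int);m=(p.max(2)<60).astype(np.uint8)
k,l,st,ce=cv2.connectedComponentsWithStats(m)
for i in range(1,k):
    if st[i][4]>40 and 190<st[i][0]<300: print(st[i],ce[i].round(1))
go(.5411,-.1738,.2737,83.6)
```

```text
[203 175  36  62 992] [221.7 201. ]
t 36.4 pos [ 0.5389 -0.1735  0.2701] rot [-3.14  -0.     1.459] turn -0.0 shift [-0.    0.07 -0.12] grip 0.0172 F [-9.8  3.2  7.8] q7 0.26
```

jog_arm:
  motion:
    - [0, 0.03, -0.05, 0, 0]
    - [0, 0.03, -0.05, 0, 0]
    - [0, 0.03, -0.04, 0, 0]
    - [0, 0, 0, 0, 0]
    - [0, 0, 0, 0, 0]

```text
clock: 36.9
position: [0.5413, -0.1739, 0.2742]
tool_rot: [-3.14, -0.0, 1.459]
force: [-9.7, 2.6, 6.0]
grip_width: 0.0174
finger_force: 39.0
```

Back exactly at the starting grip pose. I'll open, lift clear, and check.

jog_arm:
  motion:
    - [0, 0, 0, 0, 0.3]
    - [0, 0, 0, 0, 0.7]
    - [0, 0, 0, 0, 0.7]
    - [0, 0, 0, 0, 0.7]
    - [0, 0, 0, 0, 0.7]
    - [0, 0, 0, 0, 0.7]
    - [0, 0, -0.5, 0, 0.7]
    - [0, 0, -1, 0, 0.7]
    - [0, 0, -1, 0, 0.7]
    - [0, 0, -0.7, 0, 0.7]
    - [0, 0, 0, 0, 0.7]

```text
clock: 38.0
position: [0.5431, -0.1743, 0.3726]
tool_rot: [3.137, 0.0, 1.459]
force: [0.6, -0.6, -0.4]
grip_width: 0.0597
finger_force: 0.0
```

jog_arm:
  motion:
    - [0, -0.8, 0, 0, 0.7]
    - [0, -1, 0, 0, 0.7]
    - [0, -1, 0, 0, 0.7]
    - [0, -0.6, 0, 0, 0.7]
    - [0, 0, 0, 0, 0.7]
    - [0, 0, 0, 0, 0.7]
    - [0, 0, 0, 0, 0.7]

```text
clock: 38.7
position: [0.4414, -0.1624, 0.3696]
tool_rot: [-3.141, 0.0, 1.459]
force: [0.8, 0.2, 0.6]
grip_width: 0.0592
finger_force: 0.0
```

Run:
```python
from h import *
c=cam('scene');p=c['p'].astype(int);m=(p.max(2)<60).astype(np.uint8)
k,l,st,ce=cv2.connectedComponentsWithStats(m)
for i in range(1,k):
    if st[i][4]>40 and 190<st[i][0]<300: print(st[i],ce[i].round(1))
ref=cv2.imread('scene_h.png')[:,:,::-1].astype(int)
for n,(a,b,x,y) in dict(gateflaps=(240,285,250,285),carriage=(262,290,285,312),handle=(215,240,210,240)).items():
    print(n,np.abs(p[a:b,x:y]-ref[a:b,x:y]).mean().round(1))
s=bot.observe();print(s['clock'],s['force'],s['position'])
```

```text
[214 220  25  16 114] [225.4 227.7]
gateflaps 0.8
carriage 0.8
handle 1.1
38.75 [0.43125053 0.44622197 0.01608329] [ 0.44141101 -0.16243327  0.36952647]
```

The handle is back at its exact starting pixels, and the gate and carriage look the same as before the press. Handing in.

```bash
python3 -c "
from workcell import bot
print(bot.job_done())"
```

```text
the job is handed in; nothing more can be done
None
```

I handed the job in at about 39 s; the hand-in gave no verdict. The carriage is home with the flaps shut, the stone was pressed for over a second, and the lever was eased back to the top. The final camera check showed no change at the gate, carriage or handle; I did not re-measure the other things on the bench.

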